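# Pack the tin and carton, then present the tea box to the code reader

## Robot

A 6-joint arm with a two-finger parallel gripper is mounted at the origin on the work surface. World frame = base frame: x ahead of the robot, y to its left, z up, the work surface at z = 0. Lengths are in m, angles in rad, forces in N, time in s.
With the tool pointing down it reaches from about 0.325 to 0.775 m from the base axis. Payload 5.5 kg.
Tool frame: the origin (TCP) lies at the very end of the fingers, on their centre line; the grasp point (between the pads) lies 19 mm behind it; z points along the fingers, y is the line along which they close (so a half turn about z gives the same grasp; the last joint's range is limited). The gripper opens to 85 mm and grips with 20 to 120 N. Pads are 22 mm wide; open, the fingers measure 114 mm over their backs; the gripper's body (76 mm by 85 mm) begins 54 mm behind the grasp point. The pads swing forward as they close: fully open they stand 13 mm farther back than shut.
Start: joints at [-1.24, 0.091, 1.231, -0, 1.82, -0.057], TCP at [0.227, -0.555, 0.208] pointing down, gripper open.
Joint ranges: [-2.87, 2.87], [-0.86, 2.18], [0.17, 2.46], [-1.51, 4.65], [0.06, 2.69], [-2.65, 2.65]. Speed limits (rad/s): [2.57, 2.57, 3.01, 3.14, 3.14, 3.14].

## Interface

Orientations are given as a unit quaternion [w, x, y, z].
In Python, from station import ctrl, cams, job gives the robot as it stands.
- The arm moves only by the tool carry_out, never from a script. Its argument "moves" is a list of rows, each an object with "rotation": the turn, a rotation vector about the world's x, y, z in degrees, a list of three; "slide": the shift along the world's x, y, z in mm, a list of three; "gripper": the opening, from -1 (shut) to 1 (fully open). A call has 1 to 10 rows; each row is the pose to reach, as a shift and turn from the pose commanded when the call began; what a row does not reach only later rows make up. A row lasts 1/12 s, in which the tool goes at most 41.7 mm and 7.16 degrees, less where a joint would pass 70% of its speed; a pose out of reach is approached as far as the arm can. A call with a gripper value outside its range is refused whole. The fingers move at their own pace and stop on an object; "force" is the grip in N (left out, the last holds). Time passes only in rows, so rows that repeat a pose let the fingers close. It gives the time, the measured TCP pose, the force, the opening and the grip force at its end, in the units of the state.
- ctrl.get_state(): the state, without advancing time (a new reading comes with each control period).
- cams.camera(name): name is "scene" or "top"; returns the picture (420x560x3 uint8, red, green, blue); there is no depth.
- cams.camera_info(name): a dict with "intrinsics" (3x3 intrinsics, pixels), "dist" ([k1, k2, p1, p2, k3] as OpenCV has them; the pictures are not rectified), "R" (3x3) and "t" (3): a world point X has camera coordinates R X + t. Camera axes: x right, y down, z forward; pixel columns grow to the right and rows downward; lengths in m; the calibration is good to about 2 mm. A picture is of the moment at which its call begins. camera_info takes no time and is no camera call.
- job.job_done(): hands the job in; it is judged then, once.
The state is a dict: "clock": time; "joints": joint angles; "joint_vel": joint speeds; "tau": joint torques, N m; "tool_pos": TCP position; "ee_rot": TCP orientation; "wrist_force": force on the tool from outside, world axes, zero at the start; "moment": the same for the moment, N m; "grip_width": opening from 0.0 (shut) to 1.0 (fully open); "grip_force": force on a finger pad.
Only numpy, scipy, OpenCV 4.12 (cv2) and the standard library are available. Lean on these libraries where they do the work, as an engineer would, in place of code of your own. Each camera call takes 0.05 s, during which the arm holds its last target. There are 200 camera calls.

## Task

Finish this food parcel: stand the tin and the carton in the pockets of the green packing tray that match their shapes, seated on the pocket floor and released. Then carry the blue tea box across the orange divider and finish while still holding it level and still, about 15 mm above the reader's window, centred on it and with its long side along the window's long side, so that the label underneath can be read. Nothing may touch the divider or the reader, do not drop the goods, and leave the packed jar and the other things on the table where they are.

Things in the scene. Friction and masses are not known exactly. Their poses are not given: they have to be found in the camera images.
- tin: food tin to be packed: upright steel cylinder with a red and white label, 58 mm diameter, 80 mm tall, about 0.2 kg; origin at the centre of its underside, z up
- carton: food carton to be packed: upright yellow and green box, 64 mm (its x) by 40 mm (its y), 80 mm tall, about 0.16 kg; origin at the centre of its underside, z up
- teabox: tea box to be held over the reader: blue box with a white band, 80 mm (its x, the long side) by 52 mm (its y), 50 mm tall, about 0.14 kg; origin at the centre of its underside, z up
- teabox_label (a point): centre of the tea box's underside, where its code label is; same point and axes as the tea box's origin
- reader: bench code reader: low black block 160 mm (its x) by 125 mm (its y), 40 mm high, fixed to the table to the robot's right beyond the orange divider; origin at the centre of its underside, z up
- reader_window (a point): centre of the reader's dark red window, 41 mm above the table; the window lies flat, 100 mm along the reader's x (its long side, with a bright red line along it) by 66 mm along its y, in an aluminium frame
- divider: upright orange board between the goods and the reader, 300 mm long (its x), 12 mm thick, 130 mm high, fixed, running roughly away from the robot, with two flat feet 50 mm wide (along its y), 20 mm long, 8 mm high, 130 mm either side of its middle; origin at the middle of its lower edge
- insert_round: grey square insert, 98 x 98 mm, 32 mm high, fixed in one of the four places (2 x 2, drawn anew each time) of the low green packing tray (212 mm square, 24 mm high), sides parallel to the tray's; origin at the centre of its underside, z up. It has the round pocket for the tin, 63 mm diameter, 22 mm deep, dark floor
- insert_round_mouth (a point): centre of the round pocket's mouth, on the insert's top face, 38 mm above the table; the pocket floor is 22 mm below
- insert_carton: grey square insert, 98 x 98 mm, 32 mm high, fixed in one of the four places (2 x 2, drawn anew each time) of the low green packing tray (212 mm square, 24 mm high), sides parallel to the tray's; origin at the centre of its underside, z up. It has the small rectangular pocket for the carton, 69 mm (its x) by 45 mm (its y), 22 mm deep, dark floor
- insert_carton_mouth (a point): centre of the carton pocket's mouth, on the insert's top face, 38 mm above the table; the pocket floor is 22 mm below
- insert_teabox: grey square insert, 98 x 98 mm, 32 mm high, fixed in one of the four places (2 x 2, drawn anew each time) of the low green packing tray (212 mm square, 24 mm high), sides parallel to the tray's; origin at the centre of its underside, z up. It has the larger rectangular pocket, 85 mm (its x) by 57 mm (its y), 22 mm deep, kept for the tea box; it stays empty in this job
- packed_jar: jar already packed: 48 mm diameter, 72 mm tall, brass-coloured lid, standing in a fourth insert of the same tray, its lid 88 mm above the table; leave it; origin at the centre of its underside
- jar_a: bystander: jar with a red lid, 62 mm diameter, 100 mm tall, at the far side; origin at the centre of its underside
- jar_b: bystander: jar with a white lid, 62 mm diameter, 100 mm tall, beyond the reader; origin at the centre of its underside
- roll_a: bystander: light brown bread roll, 90 mm diameter, 50 mm high; origin at the centre of its underside
- roll_b: bystander: dark brown bread roll, 90 mm diameter, 50 mm high; origin at the centre of its underside
- tape_roll: bystander: tan roll of packing tape lying flat, 90 mm diameter, 48 mm high; origin at the centre of its underside
- knife: bystander: red box knife lying flat, 160 mm long, 18 mm high; origin under the middle of its handle

How it is judged:
By the outcome, as a careful person would: the job done as asked, in the order asked, and still so for the second after the job is handed in, while the arm keeps its last pose, push and grip.
It also fails if it takes over 72 s, if anything falls off the work surface, if the arm or the gripper's body presses on something with over 40 N, if the wrist force passes 120 N, or if a joint passes its speed limit or range.

## Working session

There is one attempt and no reset: what is moved stays moved. The work goes in short steps, Python scripts to look and compute and a tool call to move; the robot and the scene stay as the last step left them, time stands still between calls to the robot, and variables do not carry over. Pictures are saved under pics/ and viewed, at most 10 in all, crops included, and the job is handed in when it is done.

Besides the shell and the picture viewer there is one more tool, called after "Request:" as name(argument=value, ...) on one line, values as JSON. carry_out: Moves the arm, as the interface text tells. Its arguments: {"type":"object","properties":{"moves":{"type":"array","items":{"type":"object","properties":{"rotation":{"type":"array","items":{"type":"number"}},"slide":{"type":"array","items":{"type":"number"}},"gripper":{"type":"number"}}}},"force":{"type":"number"}},"required":["moves"]}

```bash
ls; mkdir -p pics
python3 - <<'E'
from station import ctrl,cams,job
import cv2,numpy as np
for n in("scene","top"):
    im=cams.camera(n); cv2.imwrite(f"pics/{n}0.png",im[:,:,::-1]); i=cams.camera_info(n)
    print(n,np.array(i['intrinsics']).round(1).tolist(),np.round(i['dist'],3),np.round(i['R'],3).tolist(),np.round(i['t'],3), (-np.array(i['R']).T@np.array(i['t'])).round(3))
print(ctrl.get_state())
E
```

```text
pics
scene [[451.0, 0.0, 279.6], [0.0, 451.0, 208.6], [0.0, 0.0, 1.0]] [-0.039  0.     0.     0.     0.   ] [[0.549, 0.836, -0.007], [0.715, -0.474, -0.514], [-0.433, 0.276, -0.858]] [-0.217 -0.365  1.583] [ 1.065 -0.429  1.169]
top [[526.5, 0.0, 283.1], [0.0, 526.5, 201.7], [0.0, 0.0, 1.0]] [-0.06  0.    0.    0.    0.  ] [[0.088, -0.996, 0.002], [-0.975, -0.087, -0.204], [0.203, 0.016, -0.979]] [-0.113  0.519  1.372] [ 0.237 -0.09   1.449]
{'clock': 0.1, 'joints': array([-1.23970229e+00,  9.17763505e-02,  1.23178241e+00,  2.16941347e-05,
        1.81980887e+00, -5.67114176e-02]), 'joint_vel': array([ 0.00054101, -0.00070858, -0.0030451 ,  0.00128709, -0.00091756,
        0.00010047]), 'tau': array([ 2.95544989e-03, -4.60217929e+01, -4.19219220e+01, -5.78602203e-05,
        1.06021960e-02,  2.29896170e-05]), 'tool_pos': array([ 0.22679572, -0.55515989,  0.20745874]), 'ee_rot': array([-8.80587185e-04,  9.81258793e-01,  1.92692482e-01, -1.10957988e-04]), 'wrist_force': array([0.28807369, 0.45251518, 0.23854404]), 'moment': array([-0.02071962, -0.01989439,  0.00187535]), 'grip_force': 0.0, 'grip_width': 1.0030153266822348}
```

View pics/top0.png

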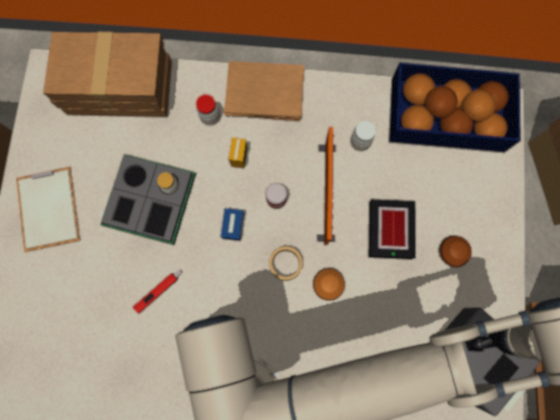

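View pics/scene0.png

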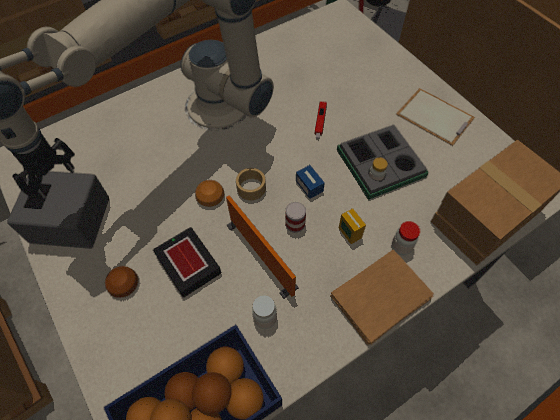

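The top view shows the tray at (149,198): round pocket (135,176), packed jar (167,181), carton pocket (124,209), tea pocket (158,219). The tin is at (277,194), carton (238,152), tea box (233,224), divider around column 330, reader window (393,229). The scene view agrees with this. I'll enlarge both views for masking.

```bash
cat > h.py <<'E'
import cv2,numpy as np
from station import ctrl,cams
INF={n:{k:np.array(v,float) for k,v in cams.camera_info(n).items() if k in("intrinsics","dist","R","t")} for n in("scene","top")}
def ray(n,px):
    i=INF[n]; u=cv2.undistortPoints(np.array(px,float).reshape(-1,1,2),i['intrinsics'],i['dist'])[:,0]
    return -i['R'].T@i['t'], np.c_[u,np.ones(len(u))]@i['R']
def onz(n,px,z):
    c,d=ray(n,px); return (c+d*((z-c[2])/d[:,2])[:,None])[:,:2]
def proj(n,X):
    i=INF[n]; return cv2.projectPoints(np.array(X,float).reshape(-1,3),cv2.Rodrigues(i['R'])[0],i['t'],i['intrinsics'],i['dist'])[0][:,0]
E
python3 - <<'E'
import cv2
a=cv2.imread('pics/top0.png')[120:270,95:425]
cv2.imwrite('pics/tc.png',cv2.resize(a,None,fx=2.4,fy=2.4,interpolation=cv2.INTER_CUBIC))
b=cv2.imread('pics/scene0.png')[110:300,150:440]
cv2.imwrite('pics/sc.png',cv2.resize(b,None,fx=2.75,fy=2.75,interpolation=cv2.INTER_CUBIC))
E
```

```text
(no output)
```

View pics/tc.png

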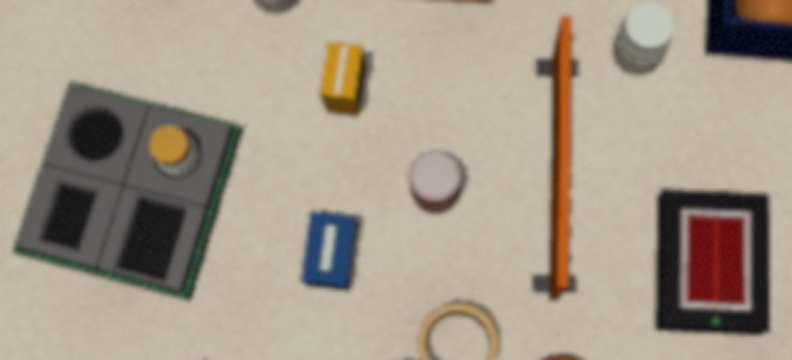

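View pics/sc.png

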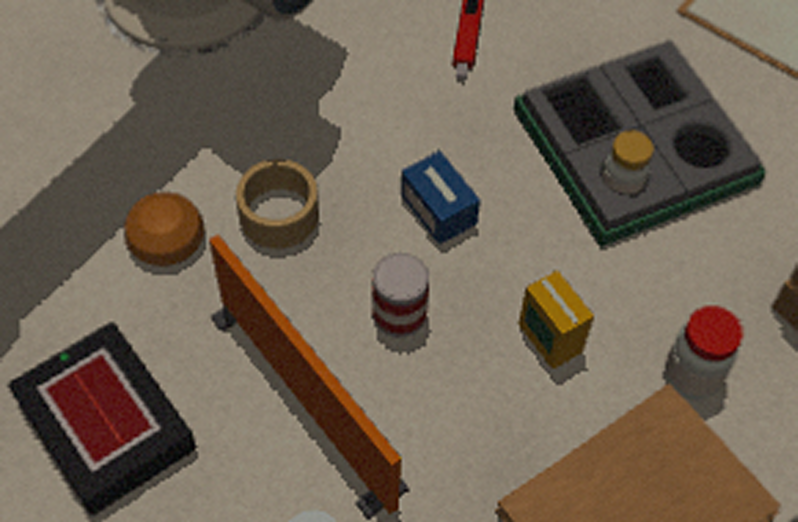

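Top crop (offset (95,120), 2.4x): round pocket (96,134), carton pocket (69,215), tea pocket (152,238), carton (343,77), tea box (329,249), tin (437,180), divider column 563, window (716,260). In the scene crop the tops and sides of the goods are clearly told apart. Now I'll measure by masks.

```bash
cat > meas.py <<'E'
from h import *
S=4
def load(n,f):
    im=cv2.imread(f); return cv2.resize(im,None,fx=S,fy=S,interpolation=cv2.INTER_CUBIC)
def comp(mask,seed,S=S):
    k,l,st,ce=cv2.connectedComponentsWithStats(mask.astype(np.uint8))
    x,y=seed[0]*S,seed[1]*S
    ids=[i for i in range(1,k) if st[i][4]>150]
    d=[np.min(np.hypot(*(np.argwhere(l==i)-[y,x]).T)) for i in ids]
    return (l==ids[int(np.argmin(d))]).astype(np.uint8)
def contour(m):
    m=cv2.morphologyEx(m,cv2.MORPH_CLOSE,np.ones((9,9)))
    c=max(cv2.findContours(m,cv2.RETR_EXTERNAL,cv2.CHAIN_APPROX_NONE)[0],key=cv2.contourArea)
    return (cv2.convexHull(c)[:,0]+.5)/S-.5
def rect(n,px,z):
    (c,s,a)=cv2.minAreaRect((onz(n,px,z)*1000).astype(np.float32))
    if s[0]<s[1]: s=s[::-1];a+=90
    return np.round(c,1),np.round(s,1),round((a+90)%180-90,1)
E
python3 - <<'E'
from meas import *
seeds={'top':dict(round=(135,176),cart=(124,209),teap=(158,219),carton=(238,152),tea=(232,224),tin=(276,192),win=(393,229),div=(330,190)),
'scene':dict(round=(404,163),cart=(388,140),teap=(361,150),carton=(353,222),tea=(310,180),tin=(295,212),win=(186,258),div=(261,250))}
Z=dict(round=38,cart=38,teap=38,carton=80,tea=50,tin=80,win=41,div=130)
for n,sd in seeds.items():
    im=load(n,f'pics/{n}0.png'); hsv=cv2.cvtColor(im,cv2.COLOR_BGR2HSV); H,Sa,V=[hsv[:,:,k].astype(int) for k in range(3)]
    for o,s in sd.items():
        x,y=int(s[0]*S),int(s[1]*S); print(n,o,'hsv',hsv[y-2:y+3,x-2:x+3].reshape(-1,3).mean(0).round(),end=' ')
        m={'round':V<62,'cart':V<62,'teap':V<62,'carton':(H>17)&(H<32)&(Sa>150),'tea':(H>95)&(H<125)&(Sa>110),'tin':(V>0),'win':((H<8)|(H>172))&(Sa>150),'div':(H>3)&(H<17)&(Sa>190)&(V>100)}[o]
        if o=='tin': print(); continue
        c=contour(comp(m,s)); 
        print(*rect(n,c,Z[o]/1000))
        if o in('carton','tea'): print('   V pct',np.percentile(V[comp(m,s)>0],[5,15,30,50,70,85,95]))
E
```

```text
top round hsv [44. 19. 25.] [567.4 351.9] [63.4 61.7] -85.0
top cart hsv [85. 10. 27.] [469.4 368.8] [69.1 45.9] -10.1
top teap hsv [140.  21.  30.] [452.4 270.4] [85.2 57.8] -9.6
top carton hsv [ 19. 116. 191.] [647.3  68.9] [78.9 42.6] -0.9
   V pct [ 87.  94. 128. 190. 194. 195. 196.]
top tea hsv [ 42.  19. 188.] [455.1  65.1] [79.1 49.6] -1.8
   V pct [ 89. 104. 110. 112. 113. 114. 117.]
top tin hsv [  8.  23. 182.] 
top win hsv [  1. 205. 131.] [ 484.2 -369.6] [92.9 59. ] 2.9
top div hsv [ 12. 222. 190.] [ 571.4 -181.9] [298.5  13.5] 3.3
scene round hsv [119.  49.  24.] [568. 354.] [67.4 66.9] -77.5
scene cart hsv [110.  55.  23.] [470.7 371.6] [75.5 52.5] -9.5
scene teap hsv [142.  67.  24.] [455.3 269.8] [98.9 70.5] -10.9
scene carton hsv [ 21. 247. 146.] [669.6  57.4] [90.1 70.6] -2.2
   V pct [ 52.  60.  65. 104. 147. 148. 151.]
scene tea hsv [105. 117.  83.] [468.8  60.7] [103.5  66.9] -4.4
   V pct [32. 37. 54. 79. 81. 83. 86.]
scene tin hsv [ 11.  30. 135.] 
scene win hsv [  2. 192. 111.] [ 484.4 -367.3] [98.9 64.3] 3.0
scene div hsv [ 10. 186.  63.] [ 576.7 -182.3] [298.1  11.3] 3.4
```

Run:
```python
from meas import *
for n,sd,T in (('top',dict(carton=(238,150),tea=(232,224),tin=(276,192)),dict(carton=160,tea=108)),('scene',dict(carton=(353,215),tea=(310,178),tin=(295,208)),dict(carton=125,tea=66))):
    im=load(n,f'pics/{n}0.png'); hsv=cv2.cvtColor(im,cv2.COLOR_BGR2HSV); H,Sa,V=[hsv[:,:,k].astype(int) for k in range(3)]
    for o,s in sd.items():
        x,y=int(s[0]*S),int(s[1]*S)
        if o=='tin':
            d=np.abs(im.astype(int)-im[y-6:y+7,x-6:x+7].reshape(-1,3).mean(0)).max(2)
            for t in(14,20,26):
                c=contour(comp(d<t,s)); P=onz(n,c,.08)*1000; print(n,o,t,np.round(cv2.fitEllipse(P.astype(np.float32))[:2],1).tolist(),np.round(cv2.minEnclosingCircle(P.astype(np.float32))[0],1))
            continue
        m={'carton':(H>17)&(H<32)&(Sa>150),'tea':(H>95)&(H<125)&(Sa>110)}[o]
        for t in (T[o]-8,T[o],T[o]+4): print(n,o,t,*rect(n,contour(comp(m&(V>t),s)),.08 if o=='carton' else .05))
        if o=='tea' and n=='scene': # silhouette
            pass
print(proj('top',[[.567,.352,.038],[.484,-.368,.041]]))
```

```text
top carton 152 [655.7  70.7] [61.6 37.9] -2.4
top carton 160 [656.1  71. ] [60.8 37.2] -2.4
top carton 164 [656.2  71.1] [60.6 37.1] -2.4
top tea 100 [456.4  66.5] [76.4 47.1] -0.9
top tea 108 [457.   67.3] [75.5 45. ] -1.5
top tea 112 [457.4  70.9] [74.9 37.9] -1.7
top tin 14 [[454.4, 131.9], [1082.4, 1786.0]] [464.4  30.9]
top tin 20 [[485.9, 92.5], [1131.1, 1804.7]] [469.8  -7.6]
top tin 26 [[492.2, 86.8], [1120.8, 1855.0]] [471.1  -7.4]
scene carton 117 [656.8  73.6] [63.3 39.2] -2.2
scene carton 125 [657.3  83.7] [62.5 19. ] -2.2
scene carton 129 [657.3  83.7] [62.5 19. ] -2.2
scene tea 58 [458.2  68.4] [78.7 50.9] -1.3
scene tea 66 [458.   68.6] [78.3 50.4] -1.3
scene tea 70 [457.8  68.7] [78.  50.2] -1.3
scene tin 14 [[381.6, 12.1], [1194.6, 1642.1]] [301.9 -27.9]
scene tin 20 [[383.1, 26.1], [1187.0, 1661.8]] [302.4 -27.1]
scene tin 26 [[384.6, 11.7], [1183.5, 1652.0]] [302.5 -26.9]
[[134.31934    175.72397898]
 [392.35575105 227.69082917]]
```

Run:
```python
from meas import *
for n,s in (('top',(276,192)),('scene',(295,207))):
    im=load(n,f'pics/{n}0.png').astype(int); x,y=int(s[0]*S),int(s[1]*S)
    for lab,(dx,dy) in dict(top=(0,0),tab=(-20,0),left=(-8,0),low=(0,14)).items(): print(n,lab,im[y+dy*S-3:y+dy*S+4,x+dx*S-3:x+dx*S+4].reshape(-1,3).mean(0).round())
    B,G,R=[cv2.GaussianBlur(im[:,:,k].astype(np.float32),(9,9),0) for k in range(3)]
    w=np.zeros(B.shape,bool); w[y-22*S:y+22*S,x-18*S:x+18*S]=1
    V=R; t0=V[y-3:y+4,x-3:x+4].mean()
    for t in (6,10,14):
      for vf in(.8,.88):
        c=contour(comp((G-B<t)&w&(R>t0*vf),s)); P=(onz(n,c,.08)*1000).astype(np.float32); e=cv2.fitEllipse(P); print(n,t,vf,np.round(e[0],1),np.round(e[1],1))
```

```text
top top [166. 170. 182.]
top tab [163. 181. 192.]
top left [159. 163. 176.]
top low [53. 59. 86.]
top 6 0.8 [543.9 -45.5] [51.7 54.2]
top 6 0.88 [544.4 -44.8] [50.3 51.4]
top 10 0.8 [544.9 -44.4] [54.1 56.7]
top 10 0.88 [545.5 -43.7] [53.  53.5]
top 14 0.8 [545.6 -44. ] [55.8 64.7]
top 14 0.88 [546.4 -43.1] [54.3 62. ]
scene top [117. 124. 135.]
scene tab [116. 132. 143.]
scene left [106. 113. 123.]
scene low [31. 31. 49.]
scene 6 0.8 [535.9 -40.5] [37.6 38.5]
scene 6 0.88 [535.9 -40.5] [37.6 38.5]
scene 10 0.8 [543.3 -43.1] [54.5 57.4]
scene 10 0.88 [543.1 -42.4] [53.7 56.2]
scene 14 0.8 [543.5 -43.6] [58.8 63.4]
scene 14 0.88 [542.9 -42. ] [55.4 62.5]
```

Measured (mm): tin (544.3,-43.5), carton (656.2,71.5, -2.3°), tea box (457,67.5, -1.3°), round pocket (567.5,352.5), carton pocket (469.5,369, -10°), window (484.3,-368.5, 3°), divider top along y≈-182. Going to the tin first.

Request:
carry_out(moves=[{"slide":[16,26,0],"gripper":1},{"slide":[32,52,2],"gripper":1},{"slide":[51,82,4],"gripper":1},{"slide":[70,112,6],"gripper":1},{"slide":[89,142,8],"gripper":1},{"slide":[108,172,10],"gripper":1},{"slide":[127,202,10],"gripper":1},{"slide":[146,232,10],"gripper":1},{"slide":[165,262,10],"gripper":1},{"slide":[184,292,10],"gripper":1}])

```text
schema error: expected keys rotation, slide, gripper
```

Request:
carry_out(force=40, moves=[{"rotation":[0,0,0],"slide":[16,26,0],"gripper":1},{"rotation":[0,0,0],"slide":[32,52,2],"gripper":1},{"rotation":[0,0,0],"slide":[51,82,4],"gripper":1},{"rotation":[0,0,0],"slide":[70,112,6],"gripper":1},{"rotation":[0,0,0],"slide":[89,142,8],"gripper":1},{"rotation":[0,0,0],"slide":[108,172,10],"gripper":1},{"rotation":[0,0,0],"slide":[127,202,10],"gripper":1},{"rotation":[0,0,0],"slide":[146,232,10],"gripper":1},{"rotation":[0,0,0],"slide":[165,262,10],"gripper":1},{"rotation":[0,0,0],"slide":[184,292,10],"gripper":1}])

```text
clock: 0.93
tool_pos: [0.4114, -0.2618, 0.2181]
ee_rot: [-0.0, 0.981, 0.193, -0.0]
wrist_force: [1.3, -0.3, -0.2]
grip_width: 0.997
grip_force: 0.0
```

Request:
carry_out(moves=[{"rotation":[0,0,0],"slide":[19,31,0],"gripper":1},{"rotation":[0,0,0],"slide":[38,62,0],"gripper":1},{"rotation":[0,0,0],"slide":[57,93,0],"gripper":1},{"rotation":[0,0,0],"slide":[76,125,0],"gripper":1},{"rotation":[0,0,0],"slide":[95,157,-5],"gripper":1},{"rotation":[0,0,0],"slide":[112,185,-15],"gripper":1},{"rotation":[0,0,0],"slide":[124,205,-30],"gripper":1},{"rotation":[0,0,0],"slide":[132,217,-45],"gripper":1},{"rotation":[0,0,0],"slide":[133,219.5,-60],"gripper":1},{"rotation":[0,0,0],"slide":[133,219.5,-75],"gripper":1}])

```text
clock: 1.77
tool_pos: [0.544, -0.0424, 0.1419]
ee_rot: [-0.0, 0.981, 0.194, -0.001]
wrist_force: [0.3, 0.2, -0.3]
grip_width: 0.998
grip_force: 0.0
```

Request:
carry_out(moves=[{"rotation":[0,0,0],"slide":[0,-1,-20],"gripper":1},{"rotation":[0,0,0],"slide":[0,-1,-40],"gripper":1},{"rotation":[0,0,0],"slide":[0,-1,-60],"gripper":1},{"rotation":[0,0,0],"slide":[0,-1,-80],"gripper":1},{"rotation":[0,0,0],"slide":[0,-1,-92],"gripper":1},{"rotation":[0,0,0],"slide":[0,-1,-101],"gripper":1},{"rotation":[0,0,0],"slide":[0,-1,-101],"gripper":-1},{"rotation":[0,0,0],"slide":[0,-1,-101],"gripper":-1},{"rotation":[0,0,0],"slide":[0,-1,-101],"gripper":-1},{"rotation":[0,0,0],"slide":[0,-1,-101],"gripper":-1}])

```text
clock: 2.6
tool_pos: [0.5448, -0.0451, 0.044]
ee_rot: [0.0, 0.981, 0.193, 0.001]
wrist_force: [-0.7, -0.2, 0.2]
grip_width: 0.65
grip_force: 42.8
```

Request:
carry_out(moves=[{"rotation":[0,0,0],"slide":[0,0,0],"gripper":-1},{"rotation":[0,0,0],"slide":[0,0,5],"gripper":-1},{"rotation":[0,0,0],"slide":[0,0,15],"gripper":-1},{"rotation":[0,0,0],"slide":[0,0,30],"gripper":-1},{"rotation":[0,0,0],"slide":[0,0,50],"gripper":-1},{"rotation":[0,0,0],"slide":[0,0,70],"gripper":-1},{"rotation":[0,0,0],"slide":[0,0,90],"gripper":-1},{"rotation":[0,0,0],"slide":[0,0,110],"gripper":-1},{"rotation":[0,0,0],"slide":[0,0,120],"gripper":-1},{"rotation":[0,0,0],"slide":[0,0,120],"gripper":-1}])

```text
clock: 3.43
tool_pos: [0.5452, -0.0452, 0.1663]
ee_rot: [0.001, 0.981, 0.193, 0.003]
wrist_force: [0.2, 0.4, -1.8]
grip_width: 0.656
grip_force: 42.8
```

```bash
python3 -c "
from h import *
s=ctrl.get_state();print(s['tool_pos'],s['wrist_force'],s['grip_force'])
for n in('top','scene'): cv2.imwrite(f'pics/{n}1.png',cams.camera(n)[:,:,::-1])
s=ctrl.get_state();print(s['tool_pos'],s['wrist_force'],s['grip_force'])
"
```

```text
[ 0.54519797 -0.04519266  0.16633905] [ 0.22774692  0.40572157 -1.80507676] 42.80154455685988
[ 0.543887   -0.04500001  0.16225043] [ 0.02033748 -0.94372863 -1.94918184] 42.777681914158165
```

Request:
carry_out(moves=[{"rotation":[0,0,0],"slide":[0,8,4],"gripper":-1},{"rotation":[0,0,0],"slide":[1,24,10],"gripper":-1},{"rotation":[0,0,0],"slide":[2,46,16],"gripper":-1},{"rotation":[0,0,0],"slide":[4,72,20],"gripper":-1},{"rotation":[0,0,0],"slide":[6,100,20],"gripper":-1},{"rotation":[0,0,0],"slide":[7,128,20],"gripper":-1},{"rotation":[0,0,0],"slide":[9,156,20],"gripper":-1},{"rotation":[0,0,0],"slide":[11,184,20],"gripper":-1},{"rotation":[0,0,0],"slide":[12,212,20],"gripper":-1},{"rotation":[0,0,0],"slide":[14,240,20],"gripper":-1}])

```text
clock: 4.37
tool_pos: [0.5569, 0.1969, 0.1808]
ee_rot: [0.0, 0.981, 0.193, -0.001]
wrist_force: [0.3, -0.1, -2.3]
grip_width: 0.657
grip_force: 42.8
```

Request:
carry_out(moves=[{"rotation":[0,0,0],"slide":[1,28,0],"gripper":-1},{"rotation":[0,0,0],"slide":[3,56,0],"gripper":-1},{"rotation":[0,0,0],"slide":[4,82,0],"gripper":-1},{"rotation":[0,0,0],"slide":[6,106,0],"gripper":-1},{"rotation":[0,0,0],"slide":[7,126,0],"gripper":-1},{"rotation":[0,0,0],"slide":[8,142,0],"gripper":-1},{"rotation":[0,0,0],"slide":[9,152,0],"gripper":-1},{"rotation":[0,0,0],"slide":[9,156,0],"gripper":-1},{"rotation":[0,0,0],"slide":[9,156,0],"gripper":-1},{"rotation":[0,0,0],"slide":[9,156,0],"gripper":-1}])

```text
clock: 5.2
tool_pos: [0.5668, 0.3505, 0.182]
ee_rot: [0.0, 0.981, 0.193, -0.0]
wrist_force: [-0.5, -0.5, -2.3]
grip_width: 0.653
grip_force: 42.8
```

Request:
carry_out(moves=[{"rotation":[0,0,0],"slide":[0,0,-15],"gripper":-1},{"rotation":[0,0,0],"slide":[0,0,-35],"gripper":-1},{"rotation":[0,0,0],"slide":[0,0,-55],"gripper":-1},{"rotation":[0,0,0],"slide":[0,0,-75],"gripper":-1},{"rotation":[0,0,0],"slide":[0,0,-88],"gripper":-1},{"rotation":[0,0,0],"slide":[0,0,-95],"gripper":-1},{"rotation":[0,0,0],"slide":[0,0,-95],"gripper":-1}])

```text
clock: 5.78
tool_pos: [0.5662, 0.3499, 0.0854]
ee_rot: [0.001, 0.981, 0.192, -0.002]
wrist_force: [0.5, -0.0, -1.7]
grip_width: 0.653
grip_force: 42.8
```

```bash
python3 -c "
from h import *
a=cams.camera('scene')[:,:,::-1]; b=cams.camera('top')[:,:,::-1]
c=np.hstack([a[60:230,300:470],b[110:280,60:230]]); cv2.imwrite('pics/ins.png',cv2.resize(c,None,fx=2.3,fy=2.3,interpolation=cv2.INTER_CUBIC))
"
```

```text
(no output)
```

View pics/ins.png

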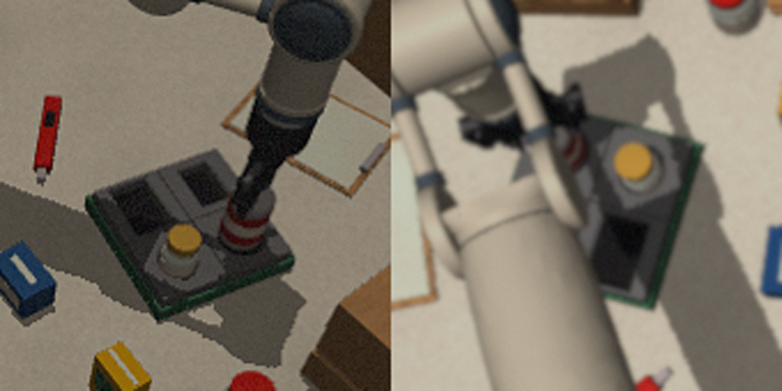

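The tin hangs over the round pocket (left half, around (245,225)), upright and clear of the jar at (182,245). I'll lower it while watching the force.

Request:
carry_out(moves=[{"rotation":[0,0,0],"slide":[0.5,0.5,-6],"gripper":-1},{"rotation":[0,0,0],"slide":[0.5,0.5,-11],"gripper":-1},{"rotation":[0,0,0],"slide":[0.5,0.5,-15],"gripper":-1},{"rotation":[0,0,0],"slide":[0.5,0.5,-18],"gripper":-1},{"rotation":[0,0,0],"slide":[0.5,0.5,-20],"gripper":-1}])

```text
clock: 6.3
tool_pos: [0.5672, 0.3515, 0.0668]
ee_rot: [0.0, 0.981, 0.193, -0.0]
wrist_force: [-0.4, 0.3, -2.1]
grip_width: 0.655
grip_force: 42.8
```

Request:
carry_out(moves=[{"rotation":[0,0,0],"slide":[0,0,-3],"gripper":-1},{"rotation":[0,0,0],"slide":[0,0,-6],"gripper":-1},{"rotation":[0,0,0],"slide":[0,0,-8],"gripper":-1},{"rotation":[0,0,0],"slide":[0,0,-8],"gripper":-1}])

```text
clock: 6.63
tool_pos: [0.5677, 0.3517, 0.0601]
ee_rot: [-0.0, 0.981, 0.193, 0.001]
wrist_force: [-0.6, 0.1, 1.1]
grip_width: 0.653
grip_force: 43.1
```

Request:
carry_out(moves=[{"rotation":[0,0,0],"slide":[0,0,-1],"gripper":-1},{"rotation":[0,0,0],"slide":[0,0,-1.5],"gripper":-1},{"rotation":[0,0,0],"slide":[0,0,-1.5],"gripper":-1}])

```text
clock: 6.88
tool_pos: [0.568, 0.3519, 0.0601]
ee_rot: [-0.0, 0.981, 0.193, 0.001]
wrist_force: [-1.8, -1.1, 5.2]
grip_width: 0.656
grip_force: 43.5
```

Request:
carry_out(moves=[{"rotation":[0,0,0],"slide":[0,0,1],"gripper":-1},{"rotation":[0,0,0],"slide":[0,0,1],"gripper":1},{"rotation":[0,0,0],"slide":[0,0,1],"gripper":1},{"rotation":[0,0,0],"slide":[0,0,1],"gripper":1},{"rotation":[0,0,0],"slide":[0,0,1],"gripper":1},{"rotation":[0,0,0],"slide":[0,0,6],"gripper":1},{"rotation":[0,0,0],"slide":[0,0,20],"gripper":1},{"rotation":[0,0,0],"slide":[0,0,40],"gripper":1},{"rotation":[0,0,0],"slide":[0,0,65],"gripper":1},{"rotation":[0,0,0],"slide":[0,0,95],"gripper":1}])

```text
clock: 7.72
tool_pos: [0.5668, 0.3512, 0.1537]
ee_rot: [0.0, 0.981, 0.193, -0.001]
wrist_force: [1.2, -0.5, 0.4]
grip_width: 0.997
grip_force: 0.0
```

Request:
carry_out(moves=[{"rotation":[0,0,0],"slide":[4,-10,8],"gripper":1},{"rotation":[0,0,-4],"slide":[12,-38,16],"gripper":1},{"rotation":[0,0,-10],"slide":[22,-70,20],"gripper":1},{"rotation":[0,0,-16],"slide":[33,-105,20],"gripper":1},{"rotation":[0,0,-21],"slide":[44,-140,20],"gripper":1},{"rotation":[0,0,-24.5],"slide":[55,-175,20],"gripper":1},{"rotation":[0,0,-24.5],"slide":[66,-210,20],"gripper":1},{"rotation":[0,0,-24.5],"slide":[77,-243,20],"gripper":1},{"rotation":[0,0,-24.5],"slide":[85,-268,10],"gripper":1},{"rotation":[0,0,-24.5],"slide":[89,-280,-5],"gripper":1}])

```text
clock: 8.55
tool_pos: [0.6582, 0.0671, 0.1508]
ee_rot: [0.001, 1.0, -0.022, 0.003]
wrist_force: [0.2, 1.0, 0.0]
grip_width: 1.001
grip_force: 0.0
```

Request:
carry_out(moves=[{"rotation":[0,0,0],"slide":[0,0,-10],"gripper":1},{"rotation":[0,0,0],"slide":[0,0,-25],"gripper":1},{"rotation":[0,0,0],"slide":[0,0,-45],"gripper":1},{"rotation":[0,0,0],"slide":[0,0,-65],"gripper":1},{"rotation":[0,0,0],"slide":[0,0,-85],"gripper":1},{"rotation":[0,0,0],"slide":[0,0,-98],"gripper":1},{"rotation":[0,0,0],"slide":[0,0,-105.5],"gripper":1},{"rotation":[0,0,0],"slide":[0,0,-105.5],"gripper":1}])

```text
clock: 9.22
tool_pos: [0.6552, 0.072, 0.0404]
ee_rot: [0.0, 1.0, -0.02, -0.002]
wrist_force: [-0.7, 0.2, -1.0]
grip_width: 1.003
grip_force: 0.0
```

Close, then lift.

Request:
carry_out(moves=[{"rotation":[0,0,0],"slide":[0,0,0],"gripper":-1},{"rotation":[0,0,0],"slide":[0,0,0],"gripper":-1},{"rotation":[0,0,0],"slide":[0,0,0],"gripper":-1},{"rotation":[0,0,0],"slide":[0,0,0],"gripper":-1},{"rotation":[0,0,0],"slide":[0,0,0],"gripper":-1},{"rotation":[0,0,0],"slide":[0,0,0],"gripper":-1},{"rotation":[0,0,0],"slide":[0,0,0],"gripper":-1},{"rotation":[0,0,0],"slide":[0,0,4],"gripper":-1},{"rotation":[0,0,0],"slide":[0,0,12],"gripper":-1},{"rotation":[0,0,0],"slide":[0,0,25],"gripper":-1}])

```text
clock: 10.05
tool_pos: [0.655, 0.0713, 0.0657]
ee_rot: [0.0, 1.0, -0.02, -0.002]
wrist_force: [0.1, -0.4, -1.3]
grip_width: 0.455
grip_force: 40.4
```

Request:
carry_out(moves=[{"rotation":[0,0,0],"slide":[0,0,20],"gripper":-1},{"rotation":[0,0,0],"slide":[0,0,40],"gripper":-1},{"rotation":[0,0,0],"slide":[0,0,60],"gripper":-1},{"rotation":[0,0,0],"slide":[0,0,80],"gripper":-1},{"rotation":[0,0,0],"slide":[0,0,96],"gripper":-1},{"rotation":[0,0,0],"slide":[0,0,105],"gripper":-1},{"rotation":[0,0,0],"slide":[0,0,105],"gripper":-1}])

```text
clock: 10.63
tool_pos: [0.6574, 0.0715, 0.1763]
ee_rot: [-0.0, 1.0, -0.02, 0.003]
wrist_force: [-0.2, 0.2, -1.2]
grip_width: 0.454
grip_force: 40.4
```

```bash
python3 -c "
from h import *
from scipy.spatial.transform import Rotation as R
a=cams.camera('scene')[:,:,::-1]; cv2.imwrite('pics/s2.png',a); cv2.imwrite('pics/t2.png',cams.camera('top')[:,:,::-1])
s=ctrl.get_state();print(s['tool_pos'],s['wrist_force'],s['ee_rot'],s['joints'],s['clock'])
cv2.imwrite('pics/ins2.png',cv2.resize(a[60:310,190:470],None,fx=2.3,fy=2.3,interpolation=cv2.INTER_CUBIC))
"
```

```text
[0.6563742  0.07146383 0.17229591] [-0.61587022  0.0403357  -2.1887948 ] [ 1.33167312e-05  9.99800885e-01 -1.99546488e-02 -4.20757566e-05] [ 5.69423720e-02  2.51829058e-01  1.11586102e+00 -2.05120037e-05
  1.77398853e+00  1.66764651e+00] 10.7333
```

View pics/ins2.png

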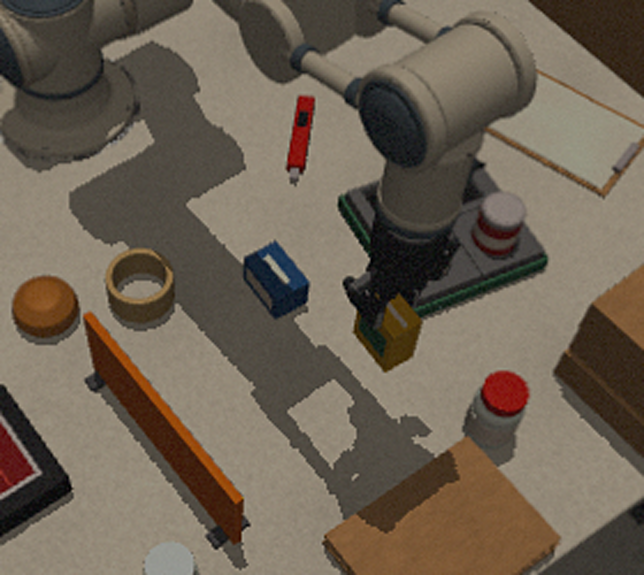

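The scene view shows the tin seated upright in its pocket (crop (498,225)) and the carton hanging level from the fingers at (390,330); the others are undisturbed. Carrying on to the carton pocket.

Request:
carry_out(moves=[{"rotation":[0,0,0],"slide":[-4,6,5],"gripper":-1},{"rotation":[0,0,-1],"slide":[-12,19,12],"gripper":-1},{"rotation":[0,0,-2],"slide":[-24,38,16],"gripper":-1},{"rotation":[0,0,-3],"slide":[-38,60,18],"gripper":-1},{"rotation":[0,0,-4],"slide":[-53,84,18],"gripper":-1},{"rotation":[0,0,-5],"slide":[-68,108,18],"gripper":-1},{"rotation":[0,0,-6],"slide":[-83,132,18],"gripper":-1},{"rotation":[0,0,-7],"slide":[-98,156,18],"gripper":-1},{"rotation":[0,0,-7.5],"slide":[-113,180,18],"gripper":-1},{"rotation":[0,0,-7.5],"slide":[-128,204,18],"gripper":-1}])

```text
clock: 11.57
tool_pos: [0.5266, 0.2767, 0.1891]
ee_rot: [0.001, 0.996, -0.085, -0.001]
wrist_force: [0.5, -0.9, -0.8]
grip_width: 0.453
grip_force: 40.4
```

Request:
carry_out(moves=[{"rotation":[0,0,0],"slide":[-15,24,0],"gripper":-1},{"rotation":[0,0,0],"slide":[-29,46,0],"gripper":-1},{"rotation":[0,0,0],"slide":[-42,66,0],"gripper":-1},{"rotation":[0,0,0],"slide":[-52,82,-5],"gripper":-1},{"rotation":[0,0,0],"slide":[-57,90,-20],"gripper":-1},{"rotation":[0,0,0],"slide":[-59,93,-40],"gripper":-1},{"rotation":[0,0,0],"slide":[-59,93,-60],"gripper":-1},{"rotation":[0,0,0],"slide":[-59,93,-80],"gripper":-1},{"rotation":[0,0,0],"slide":[-59,93,-95],"gripper":-1},{"rotation":[0,0,0],"slide":[-59,93,-102],"gripper":-1}])

```text
clock: 12.4
tool_pos: [0.4671, 0.3677, 0.0841]
ee_rot: [0.002, 0.996, -0.085, -0.003]
wrist_force: [-0.7, 0.4, -1.6]
grip_width: 0.452
grip_force: 40.4
```

```bash
python3 -c "
from h import *
from scipy.spatial.transform import Rotation as R
a=cams.camera('scene')[:,:,::-1]; cv2.imwrite('pics/s3.png',a)
P=[]
for i in range(3):
  cams.camera('top'); s=ctrl.get_state(); P.append(s['tool_pos'])
q=s['ee_rot'];print(np.mean(P,0),s['wrist_force'],2*np.degrees(np.arctan2(q[2],q[1])),s['joints'][5])
cv2.imwrite('pics/ins3.png',cv2.resize(a[110:220,320:450],None,fx=5,fy=5,interpolation=cv2.INTER_CUBIC))
"
```

```text
[0.4686305  0.36829144 0.08750222] [-0.34125282 -0.4176512  -0.96046854] -9.777347699658716 2.3502627417756456
```

View pics/ins3.png

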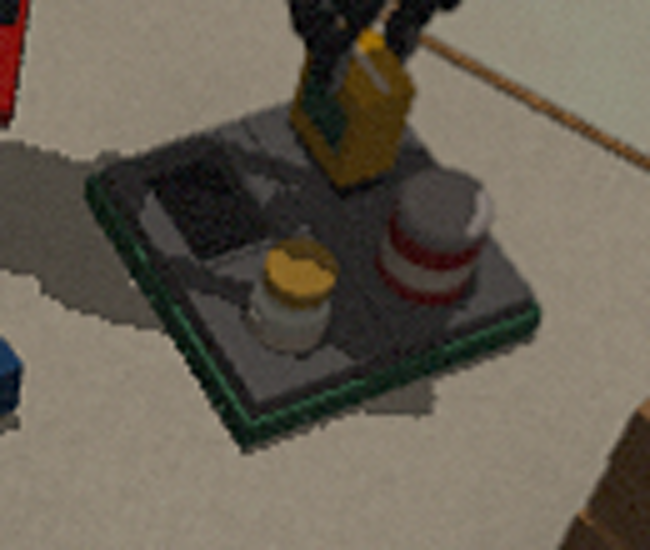

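The carton hangs over its pocket at crop (352,115), parallel to the tray. Lowering.

Request:
carry_out(moves=[{"rotation":[0,0,0],"slide":[0,0,-6],"gripper":-1},{"rotation":[0,0,0],"slide":[0,0,-11],"gripper":-1},{"rotation":[0,0,0],"slide":[0,0,-15],"gripper":-1},{"rotation":[0,0,0],"slide":[0,0,-18],"gripper":-1},{"rotation":[0,0,0],"slide":[0,0,-21],"gripper":-1},{"rotation":[0,0,0],"slide":[0,0,-21],"gripper":-1}])

```text
clock: 13.1
tool_pos: [0.4691, 0.3683, 0.0665]
ee_rot: [0.0, 0.996, -0.085, -0.0]
wrist_force: [0.4, -0.3, -1.8]
grip_width: 0.454
grip_force: 40.5
```

Request:
carry_out(moves=[{"rotation":[0,0,0],"slide":[0,0,-3],"gripper":-1},{"rotation":[0,0,0],"slide":[0,0,-6],"gripper":-1},{"rotation":[0,0,0],"slide":[0,0,-8],"gripper":-1},{"rotation":[0,0,0],"slide":[0,0,-9],"gripper":-1},{"rotation":[0,0,0],"slide":[0,0,-9],"gripper":-1}])

```text
clock: 13.52
tool_pos: [0.4696, 0.3688, 0.0603]
ee_rot: [-0.0, 0.996, -0.085, 0.001]
wrist_force: [-3.0, -0.5, 6.1]
grip_width: 0.461
grip_force: 41.2
```

Request:
carry_out(moves=[{"rotation":[0,0,0],"slide":[0,0,1],"gripper":-1},{"rotation":[0,0,0],"slide":[0,0,1],"gripper":1},{"rotation":[0,0,0],"slide":[0,0,1],"gripper":1},{"rotation":[0,0,0],"slide":[0,0,1],"gripper":1},{"rotation":[0,0,0],"slide":[0,0,1],"gripper":1},{"rotation":[0,0,0],"slide":[0,0,1],"gripper":1},{"rotation":[0,0,0],"slide":[0,0,15],"gripper":1},{"rotation":[0,0,0],"slide":[0,0,35],"gripper":1},{"rotation":[0,0,0],"slide":[0,0,60],"gripper":1},{"rotation":[0,0,0],"slide":[0,0,90],"gripper":1}])

```text
clock: 14.35
tool_pos: [0.4688, 0.3681, 0.1489]
ee_rot: [0.001, 0.996, -0.085, -0.001]
wrist_force: [0.2, -0.1, -1.1]
grip_width: 1.0
grip_force: 0.0
```

Request:
carry_out(moves=[{"rotation":[0,0,0],"slide":[0,-10,10],"gripper":1},{"rotation":[0,0,2],"slide":[-2,-38,18],"gripper":1},{"rotation":[0,0,4],"slide":[-3,-73,20],"gripper":1},{"rotation":[0,0,6],"slide":[-4,-108,20],"gripper":1},{"rotation":[0,0,8],"slide":[-6,-143,20],"gripper":1},{"rotation":[0,0,8.5],"slide":[-7,-178,20],"gripper":1},{"rotation":[0,0,8.5],"slide":[-8,-213,15],"gripper":1},{"rotation":[0,0,8.5],"slide":[-10,-248,0],"gripper":1},{"rotation":[0,0,8.5],"slide":[-11,-280,-20],"gripper":1},{"rotation":[0,0,8.5],"slide":[-12,-301,-40],"gripper":1}])

```text
clock: 15.18
tool_pos: [0.4574, 0.0646, 0.109]
ee_rot: [0.0, 1.0, -0.012, 0.001]
wrist_force: [0.3, 0.4, 0.4]
grip_width: 0.999
grip_force: 0.0
```

Request:
carry_out(moves=[{"rotation":[0,0,0],"slide":[0,0,0],"gripper":1},{"rotation":[0,0,0],"slide":[0,0,-15],"gripper":1},{"rotation":[0,0,0],"slide":[0,0,-35],"gripper":1},{"rotation":[0,0,0],"slide":[0,0,-55],"gripper":1},{"rotation":[0,0,0],"slide":[0,0,-72],"gripper":1},{"rotation":[0,0,0],"slide":[0,0,-85],"gripper":1},{"rotation":[0,0,0],"slide":[0,0,-94],"gripper":1},{"rotation":[0,0,0],"slide":[0,0,-94],"gripper":1}])

```text
clock: 15.85
tool_pos: [0.4564, 0.0677, 0.0129]
ee_rot: [0.0, 1.0, -0.011, -0.001]
wrist_force: [0.1, 0.0, -1.1]
grip_width: 1.005
grip_force: 0.0
```

Request:
carry_out(moves=[{"rotation":[0,0,0],"slide":[0,0,0],"gripper":-1},{"rotation":[0,0,0],"slide":[0,0,0],"gripper":-1},{"rotation":[0,0,0],"slide":[0,0,0],"gripper":-1},{"rotation":[0,0,0],"slide":[0,0,0],"gripper":-1},{"rotation":[0,0,0],"slide":[0,0,0],"gripper":-1},{"rotation":[0,0,0],"slide":[0,0,0],"gripper":-1},{"rotation":[0,0,0],"slide":[0,0,0],"gripper":-1},{"rotation":[0,0,0],"slide":[0,0,4],"gripper":-1},{"rotation":[0,0,0],"slide":[0,0,12],"gripper":-1},{"rotation":[0,0,0],"slide":[0,0,25],"gripper":-1}])

```text
clock: 16.68
tool_pos: [0.4561, 0.0674, 0.0385]
ee_rot: [0.0, 1.0, -0.011, -0.002]
wrist_force: [-0.7, -0.8, -1.5]
grip_width: 0.597
grip_force: 42.2
```

Request:
carry_out(moves=[{"rotation":[0,0,0],"slide":[0,0,18],"gripper":-1},{"rotation":[0,0,0],"slide":[0,0,38],"gripper":-1},{"rotation":[0,0,0],"slide":[0,0,60],"gripper":-1},{"rotation":[0,0,0],"slide":[0,0,82],"gripper":-1},{"rotation":[0,0,0],"slide":[0,0,104],"gripper":-1},{"rotation":[0,0,0],"slide":[0,0,126],"gripper":-1},{"rotation":[0,0,0],"slide":[0,0,146],"gripper":-1},{"rotation":[0,0,0],"slide":[0,0,162],"gripper":-1},{"rotation":[0,0,0],"slide":[0,0,171],"gripper":-1},{"rotation":[0,0,0],"slide":[0,0,171],"gripper":-1}])

```text
clock: 17.52
tool_pos: [0.4582, 0.0676, 0.2136]
ee_rot: [-0.0, 1.0, -0.011, 0.002]
wrist_force: [0.7, -0.5, -1.6]
grip_width: 0.592
grip_force: 42.3
```

```bash
python3 -c "
from h import *
a=cams.camera('scene')[:,:,::-1]; b=cams.camera('top')[:,:,::-1]; cv2.imwrite('pics/s4.png',a); cv2.imwrite('pics/t4.png',b)
s=ctrl.get_state();print(s['tool_pos'],s['wrist_force'],s['grip_force'])
c=a[100:260,260:450]; d=b[130:260,95:285]
cv2.imwrite('pics/ins4.png',np.vstack([cv2.resize(x,None,fx=2,fy=2,interpolation=cv2.INTER_CUBIC) for x in(c,d)]))
"
```

```text
[0.4573243  0.06753447 0.21028025] [ 0.47059451 -0.28519454 -1.49949929] 42.24710404872894
```

View pics/ins4.png

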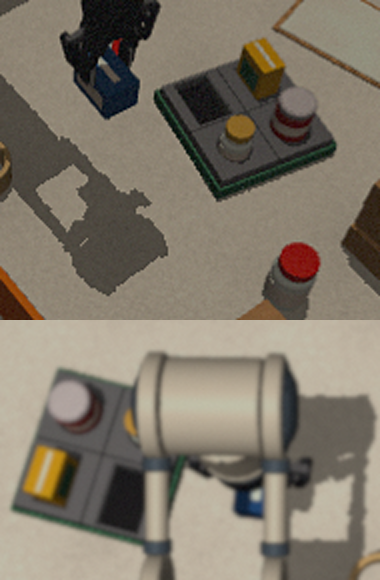

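Tin and carton stand upright in their pockets (upper half: (295,115), (263,68)), and the tea box is held level at (105,85). Crossing the divider with the box bottom at about 195 mm.

Request:
carry_out(moves=[{"rotation":[0,0,0],"slide":[0,-7,0],"gripper":-1},{"rotation":[0,0,0.5],"slide":[1,-20,0],"gripper":-1},{"rotation":[0,0,1],"slide":[2,-40,0],"gripper":-1},{"rotation":[0,0,1.5],"slide":[4,-65,0],"gripper":-1},{"rotation":[0,0,2],"slide":[6,-91,0],"gripper":-1},{"rotation":[0,0,2.5],"slide":[7,-117,0],"gripper":-1},{"rotation":[0,0,3],"slide":[9,-143,0],"gripper":-1},{"rotation":[0,0,3.5],"slide":[10,-169,0],"gripper":-1},{"rotation":[0,0,4],"slide":[12,-195,0],"gripper":-1},{"rotation":[0,0,4.3],"slide":[13,-221,0],"gripper":-1}])

```text
clock: 18.45
tool_pos: [0.4696, -0.155, 0.2088]
ee_rot: [-0.0, 1.0, 0.026, -0.001]
wrist_force: [0.7, -0.0, -1.6]
grip_width: 0.596
grip_force: 42.2
```

Request:
carry_out(moves=[{"rotation":[0,0,0],"slide":[2,-26,0],"gripper":-1},{"rotation":[0,0,0],"slide":[4,-52,0],"gripper":-1},{"rotation":[0,0,0],"slide":[5,-78,0],"gripper":-1},{"rotation":[0,0,0],"slide":[7,-104,0],"gripper":-1},{"rotation":[0,0,0],"slide":[8,-130,0],"gripper":-1},{"rotation":[0,0,0],"slide":[10,-155,0],"gripper":-1},{"rotation":[0,0,0],"slide":[11,-178,0],"gripper":-1},{"rotation":[0,0,0],"slide":[12,-197,0],"gripper":-1},{"rotation":[0,0,0],"slide":[13,-209,0],"gripper":-1},{"rotation":[0,0,0],"slide":[14,-215.5,0],"gripper":-1}])

```text
clock: 19.28
tool_pos: [0.4835, -0.3703, 0.2086]
ee_rot: [-0.001, 1.0, 0.026, -0.001]
wrist_force: [0.4, 1.0, -1.7]
grip_width: 0.591
grip_force: 42.2
```

Request:
carry_out(moves=[{"rotation":[0,0,0],"slide":[0,0,0],"gripper":-1},{"rotation":[0,0,0],"slide":[0,0,-10],"gripper":-1},{"rotation":[0,0,0],"slide":[0,0,-25],"gripper":-1},{"rotation":[0,0,0],"slide":[0,0,-45],"gripper":-1},{"rotation":[0,0,0],"slide":[0,0,-65],"gripper":-1},{"rotation":[0,0,0],"slide":[0,0,-85],"gripper":-1},{"rotation":[0,0,0],"slide":[0,0,-103],"gripper":-1},{"rotation":[0,0,0],"slide":[0,0,-115],"gripper":-1},{"rotation":[0,0,0],"slide":[0,0,-120],"gripper":-1},{"rotation":[0,0,0],"slide":[0,0,-120],"gripper":-1}])

```text
clock: 20.12
tool_pos: [0.4839, -0.3677, 0.0889]
ee_rot: [-0.001, 1.0, 0.027, -0.001]
wrist_force: [0.7, -0.2, -2.0]
grip_width: 0.596
grip_force: 42.2
```

```bash
python3 -c "
from h import *
a=cams.camera('scene')[:,:,::-1]; b=cams.camera('top')[:,:,::-1]; cv2.imwrite('pics/s5.png',a); cv2.imwrite('pics/t5.png',b)
s=ctrl.get_state();print(s['tool_pos'],s['wrist_force'],s['grip_force'],s['ee_rot'])
c=a[190:320,110:300]; d=b[160:290,310:500]
cv2.imwrite('pics/ins5.png',np.hstack([cv2.resize(x,None,fx=2.1,fy=2.1,interpolation=cv2.INTER_CUBIC) for x in(c,d)]))
"
```

```text
[ 0.48482993 -0.36885799  0.09152753] [ 1.15320105 -0.90263005 -1.02550041] 42.20912218093872 [4.35851741e-04 9.99645647e-01 2.66103615e-02 5.27716659e-04]
```

View pics/ins5.png

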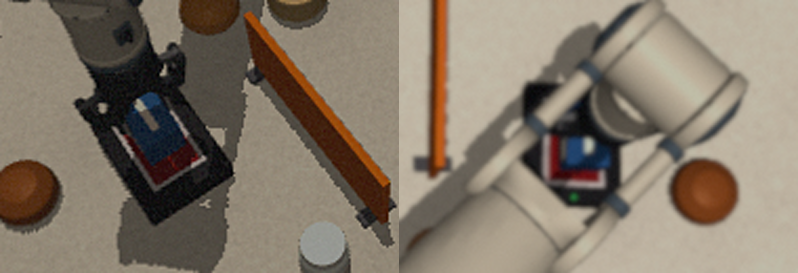

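The tea box sits over the window, aligned with it (left half (152,132), right half (585,155)), and is clear of divider and reader. I'll lower it the last 19 mm and check the top face in the scene view.

Request:
carry_out(moves=[{"rotation":[0,0,0],"slide":[0,0,-5],"gripper":-1},{"rotation":[0,0,0],"slide":[0,0,-10],"gripper":-1},{"rotation":[0,0,0],"slide":[0,0,-15],"gripper":-1},{"rotation":[0,0,0],"slide":[0,0,-18],"gripper":-1},{"rotation":[0,0,0],"slide":[0,0,-19],"gripper":-1},{"rotation":[0,0,0],"slide":[0,0,-19],"gripper":-1}])

```text
clock: 20.72
tool_pos: [0.4842, -0.3688, 0.0708]
ee_rot: [-0.0, 1.0, 0.026, -0.0]
wrist_force: [-0.1, -0.0, -1.5]
grip_width: 0.59
grip_force: 42.3
```

Run:
```python
from h import *
a=cams.camera('scene')[:,:,::-1]; cv2.imwrite('pics/s6.png',a)
P=[]
for i in range(4): cams.camera('top'); P.append(ctrl.get_state()['tool_pos'])
print(np.mean(P,0))
c=np.cos(np.radians(3)); s_=np.sin(np.radians(3))
def pts(z,hx,hy): return [[.4845+x*c-y*s_,-.3685+x*s_+y*c,z] for x in(-hx,hx) for y in(-hy,hy)]
f=6; x0,y0=140,215
im=cv2.resize(a[y0:y0+90,x0:x0+100],None,fx=f,fy=f,interpolation=cv2.INTER_CUBIC)
for z,col in((.106,(0,255,0)),(.056,(255,255,0))):
    for p in proj('scene',pts(z,.04,.026)): cv2.circle(im,tuple(int(v) for v in (p-[x0,y0]+.5)*f),3,col,-1)
cv2.imwrite('pics/ins6.png',im)
```

```text
[ 0.48448499 -0.36906737  0.07172521]
```

View pics/ins6.png

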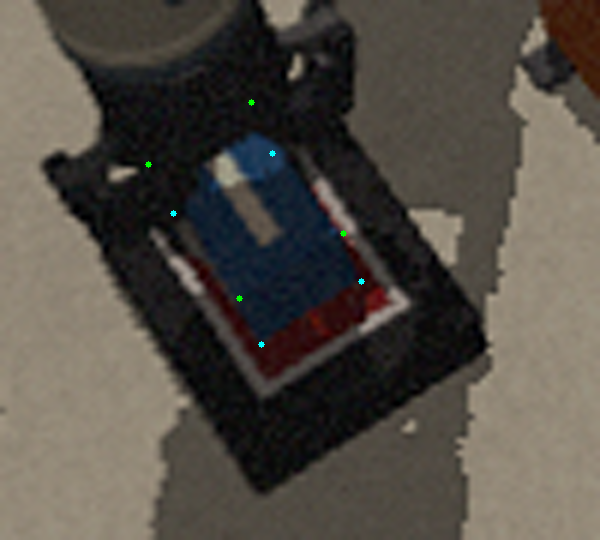

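The predicted underside corners, (261,344) and (361,281) in the crop, fall on the visible corners of the box. So the height, centring and heading are right. Handing in.

```bash
python3 -c "
from station import job;print(job.job_done())"
```

```text
the job is handed in; nothing more can be done
None
```

The job is handed in at about 21 s: the tin and carton are seated and released in their matching pockets, and the tea box is held level and centred about 15 mm above the reader's window, with nothing seen to touch the divider or reader (no verdict came back).

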